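# Put the turned bars back on their own rests

## Task

All three turned bars lie on each other's rests. Put each back on the wooden rest whose board matches its length (the long steel arbor on the long one, the wooden roller on the middle one, the short aluminium tube on the short one), lying in the V notches with neither end past the end of the board; use the spare steel rest to park one on the way. The bars must never lie on the bare bench, where they would roll off, and the oil can, hammer and try square stay where they are.

Things in the scene. Friction and masses are not known exactly. Their poses are not given: they have to be found in the camera images.
- arbor: Steel arbor: the long slim bar, bright steel, diameter 22 mm, length 200 mm, about 0.6 kg. Origin: middle of its axis, mid length; x along its axis. It is a plain cylinder with uniform diameter, balanced about its origin, and rolls freely on a flat surface. Axis 39.6 mm above the bench when it lies in a rest. At the start it lies across the short rest.
- roller: Wooden roller: the middle-sized bar, pale wood with thin dark rings near its ends, diameter 32 mm, length 150 mm, about 0.1 kg. Origin: middle of its axis, mid length; x along its axis. It is a plain cylinder with uniform diameter, balanced about its origin, and rolls freely on a flat surface. Axis 46.6 mm above the bench when it lies in a rest. At the start it lies in the long rest.
- tube: Aluminium tube: the short fat one, dark at both ends (treat it as solid), diameter 40 mm, length 100 mm, about 0.13 kg. Origin: middle of its axis, mid length; x along its axis. It is a plain cylinder with uniform diameter, balanced about its origin, and rolls freely on a flat surface. Axis 52.3 mm above the bench when it lies in a rest. At the start it lies in the middle rest.
- rest_short: Short wooden rest, for the tube: dark brown board 120 x 76 x 8 mm with 2 ribs at x = -35 and +35 mm, 58 mm clear between. Fixed. Ribs 12 mm thick cross it, each with a 90 degree V notch open upward (mouth 37 mm wide, lips 42 mm above the bench); a bar of radius r in it has its axis 24 mm + 1.414 r above the bench. Origin: centre of the board's underside, z up; the bar lies along x.
- rest_medium: Middle wooden rest, for the roller: dark brown board 170 x 76 x 8 mm with 4 ribs at x = -65, -35, +35 and +65 mm, 58 mm clear in the middle. Fixed. Ribs 12 mm thick cross it, each with a 90 degree V notch open upward (mouth 37 mm wide, lips 42 mm above the bench); a bar of radius r in it has its axis 24 mm + 1.414 r above the bench. Origin: centre of the board's underside, z up; the bar lies along x.
- rest_long: Long wooden rest, for the arbor: dark brown board 220 x 76 x 8 mm with 4 ribs at x = -85, -35, +35 and +85 mm, 58 mm clear in the middle. Fixed. Ribs 12 mm thick cross it, each with a 90 degree V notch open upward (mouth 37 mm wide, lips 42 mm above the bench); a bar of radius r in it has its axis 24 mm + 1.414 r above the bench. Origin: centre of the board's underside, z up; the bar lies along x.
- spare_rest: Spare rest, empty at the start: square dark steel plate 110 x 110 x 8 mm with 2 ribs at x = -35 and +35 mm, 58 mm clear between. Fixed. Ribs 12 mm thick cross it, each with a 90 degree V notch open upward (mouth 37 mm wide, lips 42 mm above the bench); a bar of radius r in it has its axis 24 mm + 1.414 r above the bench. Origin: centre of the board's underside, z up; the bar lies along x.
- oil_can: Bystander: red oil can, standing, 68 mm across, 95 mm high, with a thin spout that reaches 88 mm out along its y and 121 mm up; beyond the rests. Origin: centre of its underside.
- hammer: Bystander: hammer lying on the bench to the left of the rests, roughly along x. Origin: on its underside.
- try_square: Bystander: try square lying on the bench to the right of the rests; wooden stock 110 x 24 x 16 mm along its x, steel blade 40 mm wide reaching 172 mm along its y. Origin: centre of the stock's underside.
There are look-alikes about, which are no part of the job. What is shaped like the rest_short but pink or purple is not meant.

How it is judged:
At the end, for the whole second after the job is handed in: Arbor on the long rest, roller on the middle rest, tube on the short rest: each bar's centre within 15 mm horizontally of its rest's centre, its axis within 0.12 rad of the rest's and within 5 mm of its seated height, released and at rest (horizontal distance between arbor and rest_long below 0.015 m and angle between the x axis of arbor and the x axis of rest_long, either way round below 0.12 rad and z of arbor in the frame of rest_long between 0.0346 and 0.0446 m and linear speed of each of arbor, roller, tube below 0.02 m/s and angular speed of each of arbor, roller, tube below 0.3 rad/s and horizontal distance between roller and rest_medium below 0.015 m and angle between the x axis of roller and the x axis of rest_medium, either way round below 0.12 rad and z of roller in the frame of rest_medium between 0.0416 and 0.0516 m and horizontal distance between tube and rest_short below 0.015 m and angle between the x axis of tube and the x axis of rest_short, either way round below 0.12 rad and z of tube in the frame of rest_short between 0.0473 and 0.0573 m); the robot touches nothing.
It fails at once if a bar lies on the bare bench (height (world z) of arbor below 0.015 m or height (world z) of roller below 0.02 m or height (world z) of tube below 0.024 m).
It fails at once if the oil can, hammer or try square is moved by more than 25 mm (distance of any of oil_can, hammer, try_square from where it was at the start of the episode above 0.025 m).
It also fails if it takes over 123 s, if anything falls off the work surface, if the arm or the gripper's body presses on something with over 40 N, if the wrist force passes 120 N, or if a joint passes its speed limit or range.

## Robot

A 7-joint arm with a two-finger parallel gripper is mounted at the origin on the work surface. World frame = base frame: x ahead of the robot, y to its left, z up, the work surface at z = 0. Lengths are in m, angles in rad, forces in N, time in s.
With the tool pointing down it reaches from about 0.425 to 0.925 m from the base axis. Payload 6.8 kg.
Tool frame: the origin (TCP) lies on the centre line of the jaws, within the pads' length; the fingertips stand bot.tip_reach ahead of it and the grasp point (between the pads) lies 3 mm ahead of it (bot.tip_reach is the distance from the TCP to the fingertips, in m); z points along the fingers, y is the line along which they close (so a half turn about z gives the same grasp; the last joint's range is limited). The gripper opens to 85 mm and grips with 20 to 120 N. Pads are 22 mm wide; open, the fingers measure 114 mm over their backs; the gripper's body (76 mm by 85 mm) begins 54 mm behind the grasp point. The pads swing forward as they close: fully open they stand 13 mm farther back than shut.
Start: joints at [1.141, 0.477, 0.022, 1.555, -0.011, 1.109, -0.083], TCP at [0.213, -0.64, 0.253] pointing down, gripper open.
Joint ranges: [-2.96, 2.96], [-0.34, 2.1], [-1.41, 1.46], [0.24, 2.44], [-1.37, 4.51], [0.17, 1.92], [-2.96, 2.96]. Speed limits (rad/s): [2.39, 2.39, 3.14, 3.14, 3.14, 3.14, 3.14].

## Interface

Orientations are given as a unit quaternion [w, x, y, z].
In Python, from station import bot gives the robot as it stands.
- The arm moves only by the tool jog_arm, never from a script. Its argument "deltas" is a list of rows, each a list of 7 numbers: the shift along the world's x, y, z in m, then the turn, a rotation vector about the world's x, y, z in rad, then the opening, from 0 (shut) to 1 (fully open). In form: [[x, y, z, rx, ry, rz, grip], ...]. A call has 1 to 10 rows; each row shifts and turns the commanded pose from where the row before left it; what a row does not reach is not made up. A row lasts 1/10 s, in which the tool goes at most 50 mm and 8.59 degrees, less where a joint would pass 70% of its speed; a pose out of reach is approached as far as the arm can. A call with a gripper value outside its range is refused whole. The fingers move at their own pace and stop on an object; "newtons" is the grip in N (left out, the last holds). Time passes only in rows, so rows that do not move let the fingers close. It gives the time, the measured TCP pose, the force, the opening and the grip force at its end, in the units of the state.
- bot.get_obs(): the state, without advancing time (a new reading comes with each control period).
- bot.read_camera(name): name is "scene" or "top" or "wrist"; returns a dict with "img" (480x640x3 uint8, red, green, blue), "K" (3x3 intrinsics, pixels), "dist_coeffs" ([k1, k2, p1, p2, k3] as OpenCV has them; the pictures are not rectified), "eye" and "attitude" of the camera in the world. Camera axes: x right, y down, z forward; pixel columns grow to the right and rows downward; lengths in m; the calibration is good to about 2 mm. A picture is of the moment at which its call begins. There is no depth.
- bot.hand_in(): hands the job in; it is judged then, once.
The state is a dict: "t": time; "q": joint angles; "joint_vel": joint speeds; "joint_torque": joint torques, N m; "eef_pos": TCP position; "tool_rot": TCP orientation; "contact_force": force on the tool from outside, world axes, zero at the start; "torque": the same for the moment, N m; "gripper_width": opening from 0.0 (shut) to 1.0 (fully open); "grasp_force": force on a finger pad.
Only numpy, scipy, OpenCV 4.12 (cv2) and the standard library are available. Lean on these libraries where they do the work, as an engineer would, in place of code of your own. Each camera call takes 0.05 s, during which the arm holds its last target. There are 200 camera calls.

## Working session

There is one attempt and no reset: what is moved stays moved. The work goes in short steps, Python scripts to look and compute and a tool call to move; the robot and the scene stay as the last step left them, time stands still between calls to the robot, and variables do not carry over. Pictures are saved under pics/ and viewed, at most 14 in all, crops included, and the job is handed in when it is done.

Besides the shell and the picture viewer there is one more tool, called after ">>>" by a JSON object that holds its "api" and its "payload", one argument or row to a line. jog_arm: Moves the arm, as the interface text tells. Its arguments: {"type":"object","properties":{"deltas":{"type":"array"},"newtons":{"type":"number"}},"required":["deltas"]}

```bash
mkdir -p pics; ls; python3 - <<'E'
from station import bot
import cv2,numpy as np
for n in ["top","scene"]:
    c=bot.read_camera(n); cv2.imwrite(f"pics/{n}0.png",cv2.cvtColor(c["img"],cv2.COLOR_RGB2BGR))
    print(n,c["K"],c["dist_coeffs"],c["eye"],c["attitude"])
o=bot.get_obs();print(o, bot.tip_reach)
E
```

```text
pics
top [[459.03052749   0.         320.37820828]
 [  0.         459.03052749 240.40608105]
 [  0.           0.           1.        ]] [-0.02067524  0.          0.          0.          0.        ] [ 0.34585961 -0.02533126  1.28340283] [-0.06593226  0.71220133 -0.69589225  0.06446847]
scene [[511.38282049   0.         320.47916493]
 [  0.         511.38282049 244.43214342]
 [  0.           0.           1.        ]] [-0.04063818  0.          0.          0.          0.        ] [ 1.15605381 -0.9730202   1.00118558] [-0.41074015  0.86488205  0.26250742 -0.11983914]
{'t': 0.1, 'q': array([ 1.14090564,  0.4777343 ,  0.02229613,  1.55630143, -0.0115053 ,
        1.10929484, -0.08310421]), 'joint_vel': array([ 0.00068897, -0.00266581,  0.00120856, -0.00176144, -0.0011846 ,
        0.00135966, -0.00166956]), 'joint_torque': array([ 4.81543088e-03, -5.97754562e+01,  1.61272198e+00, -2.81952578e+01,
        1.25323894e-02,  5.00145456e-03,  3.83899726e-05]), 'eef_pos': array([ 0.2133525 , -0.63989614,  0.25243229]), 'tool_rot': array([-7.86436569e-04,  9.87079492e-01,  1.60229299e-01, -1.73667989e-04]), 'contact_force': array([ 1.00555631, -0.25083829, -0.078769  ]), 'torque': array([ 0.0038605 ,  0.00793371, -0.02781841]), 'grasp_force': 0.0, 'gripper_width': 0.9996559250139537} 0.022
```

View pics/top0.png

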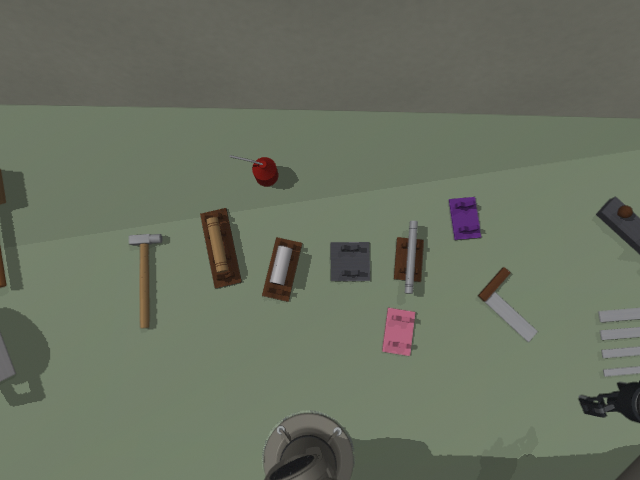

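View pics/scene0.png

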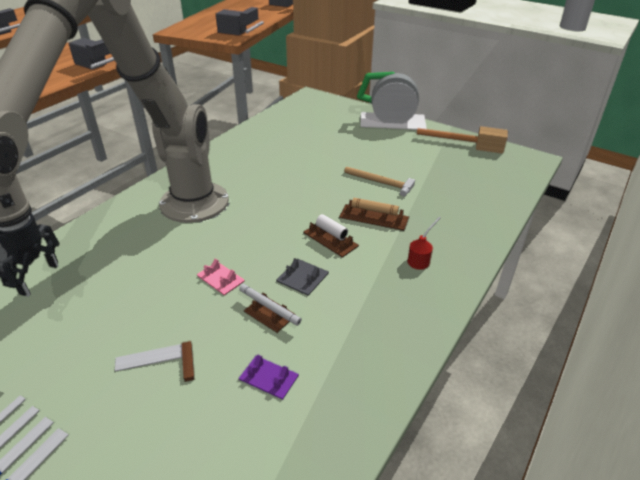

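The top view shows the long rest with the roller at about (220,248), the middle rest with the tube at (282,269), the spare at (350,262), and the short rest with the arbor at (409,259). The pink and purple ones are decoys. I'll enlarge this area to read the corners.

```bash
python3 - <<'E'
import cv2
i=cv2.imread("pics/top0.png")[200:305,190:320]; cv2.imwrite("pics/c1.png",cv2.resize(i,None,fx=5.5,fy=5.5,interpolation=cv2.INTER_CUBIC))
i=cv2.imread("pics/top0.png")[210:305,320:450]; cv2.imwrite("pics/c2.png",cv2.resize(i,None,fx=6,fy=6,interpolation=cv2.INTER_CUBIC))
E
```

```text
(no output)
```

View pics/c1.png

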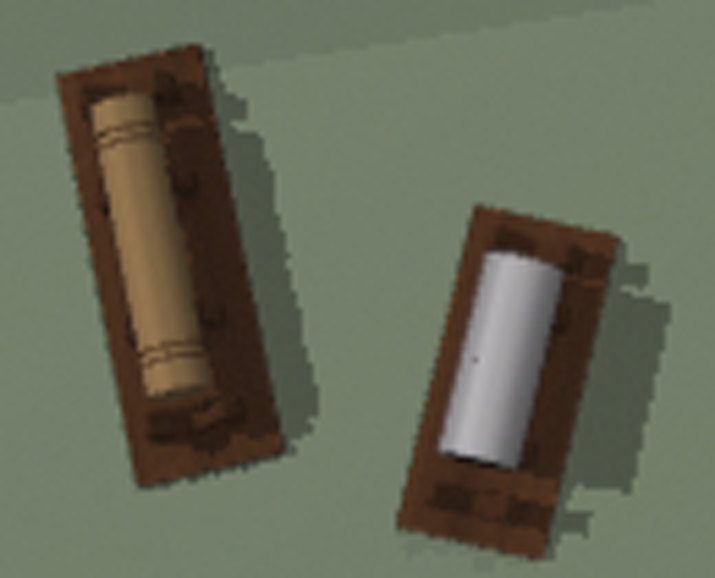

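View pics/c2.png

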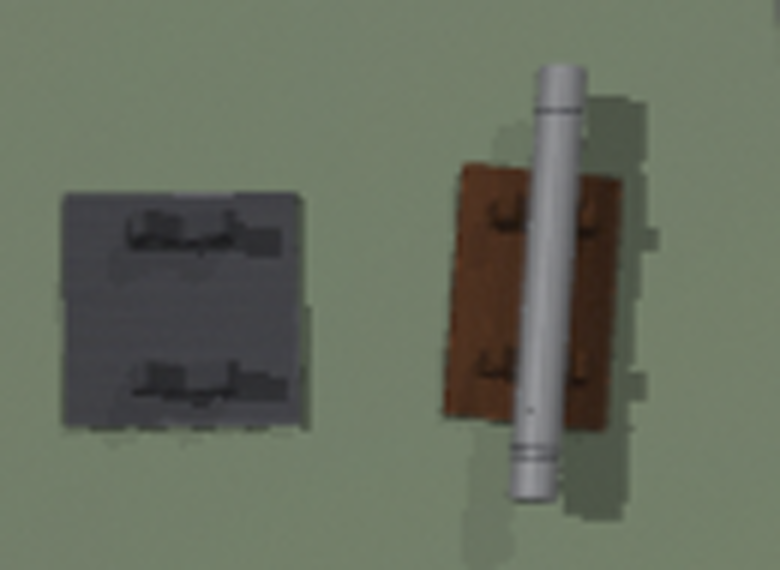

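```bash
cat > h.py <<'E'
import numpy as np,cv2
from scipy.spatial.transform import Rotation as R
def ray(c,px,z):
    u=cv2.undistortPoints(np.float32(px).reshape(-1,1,2),c["K"],np.array(c["dist_coeffs"]))[:,0]
    q=c["attitude"];r=R.from_quat([q[1],q[2],q[3],q[0]])
    d=r.apply(np.c_[u,np.ones(len(u))]);e=np.array(c["eye"])
    return (e+d*((z-e[2])/d[:,2])[:,None])[:,:2]
E
python3 - <<'E'
from h import *
from station import bot
c=bot.read_camera("top")
f=lambda p,s,o:(np.array(p,float)+.5)/s-.5+np.array(o)
A=(5.5,(190,200));B=(6,(320,210))
for n,p,a in [("long",[(57,75),(202,45),(285,450),(140,488)],A),("med",[(475,205),(620,238),(546,558),(398,528)],A),("spare",[(62,192),(302,192),(302,428),(64,428)],B),("short",[(462,163),(622,178),(607,430),(445,416)],B)]:
    w=ray(c,f(p,*a),.008); ctr=w.mean(0); d=(w[0]+w[1]-w[2]-w[3])/2; e=(w[1]+w[2]-w[0]-w[3])/2
    print(n,ctr.round(4),"len",np.linalg.norm(d).round(4),np.linalg.norm(e).round(4),"yaw",np.arctan2(d[1],d[0]).round(4),np.arctan2(e[0],-e[1]).round(4))
for n,p,a,z in [("roller",[(123,100),(177,390)],A,.0466+.008),("tube",[(525,256),(480,460)],A,.0523+.01),("arbor",[(561,66),(533,500)],B,.045)]:
    w=ray(c,f(p,*a),z);d=w[0]-w[1];print(n,w.mean(0).round(4),np.linalg.norm(d).round(4),np.arctan2(d[1],d[0]).round(4))
o=bot.get_obs();q=o["tool_rot"];print(o["t"],R.from_quat([q[1],q[2],q[3],q[0]]).as_matrix().round(3))
E
```

```text
long [0.5583 0.2612] len 0.2189 0.0759 yaw 0.259 0.2578
med [0.501  0.0845] len 0.1682 0.0764 yaw -0.1919 -0.1892
spare [ 0.527  -0.1043] len 0.1112 0.1117 yaw 0.0156 0.023
short [ 0.5371 -0.2687] len 0.1199 0.0755 yaw -0.0744 -0.0681
roller [0.5593 0.2616] 0.1495 0.2446
tube [0.5057 0.0839] 0.1022 -0.1775
arbor [ 0.539  -0.2678] 0.2005 -0.0764
0.15 [[ 0.949  0.316 -0.001]
 [ 0.316 -0.949  0.001]
 [-0.    -0.001 -1.   ]]
```

>>> {"api": "jog_arm", "payload": {
  "deltas": [
    [0.03, 0.034, -0.004, 0, 0, -0.04, 1],
    [0.03, 0.034, -0.004, 0, 0, -0.04, 1],
    [0.03, 0.034, -0.004, 0, 0, -0.04, 1],
    [0.03, 0.034, -0.004, 0, 0, -0.04, 1],
    [0.03, 0.034, -0.004, 0, 0, -0.04, 1],
    [0.03, 0.034, -0.004, 0, 0, -0.04, 1],
    [0.03, 0.034, -0.004, 0, 0, -0.04, 1],
    [0.03, 0.034, -0.004, 0, 0, -0.04, 1],
    [0.03, 0.034, -0.004, 0, 0, -0.04, 1],
    [0.03, 0.034, -0.004, 0, 0, -0.04, 1]
  ],
  "newtons": 50
}}

```text
t: 1.15
eef_pos: [0.5143, -0.2988, 0.213]
tool_rot: [-0.0, 0.999, -0.04, -0.0]
contact_force: [0.5, 0.1, 0.9]
gripper_width: 0.998
grasp_force: 0.0
```

>>> {"api": "jog_arm", "payload": {
  "deltas": [
    [0.012, 0.015, -0.01, 0, 0, 0, 1],
    [0.012, 0.015, -0.02, 0, 0, 0.005, 1],
    [0, 0, -0.02, 0, 0, 0, 1],
    [0, 0, 0, 0, 0, 0, 1]
  ]
}}

```text
t: 1.55
eef_pos: [0.536, -0.2688, 0.1604]
tool_rot: [-0.001, 0.999, -0.036, -0.003]
contact_force: [0.4, -0.4, 0.0]
gripper_width: 1.003
grasp_force: 0.0
```

```bash
python3 - <<'E'
from h import *
from station import bot
c=bot.read_camera("wrist");cv2.imwrite("pics/w1.png",cv2.cvtColor(c["img"],cv2.COLOR_RGB2BGR))
np.save("w1.npy",c,allow_pickle=True);print(bot.get_obs()["eef_pos"],c["eye"])
E
```

```text
[ 0.53644244 -0.2699906   0.1620593 ] [ 0.61534889 -0.27499925  0.28097925]
```

View pics/w1.png

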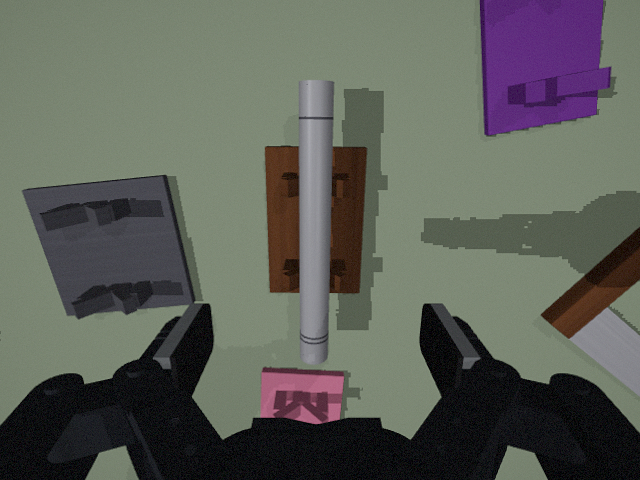

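The wrist view shows the arbor running from (317,81) to (314,361), the short board at corners (265,147), (366,147), (359,293) and (270,293), and the spare plate at (24,190), (166,176), (195,305) and (68,318).

```bash
python3 - <<'E'
from h import *
c=np.load("w1.npy",allow_pickle=True).item()
for n,p in [("short",[(265,147),(366,147),(359,293),(270,293)]),("spare",[(24,190),(166,176),(195,305),(68,318)])]:
    w=ray(c,p,.008);d=(w[0]+w[1]-w[2]-w[3])/2;print(n,w.mean(0).round(4),np.linalg.norm(d).round(4),np.arctan2(d[1],d[0]).round(4))
w=ray(c,[(317,81),(314,361)],.0396);d=w[0]-w[1];print(w.mean(0),np.linalg.norm(d),np.arctan2(d[1],d[0]))
E
```

```text
short [ 0.5356 -0.2678] 0.1199 -0.0785
spare [ 0.5248 -0.104 ] 0.111 0.0179
[ 0.53450004 -0.26813341] 0.20593399880410523 -0.08179342926843207
```

>>> {"api": "jog_arm", "payload": {
  "deltas": [
    [0, 0.001, -0.03, 0, 0, 0, 1],
    [0, 0, -0.03, 0, 0, 0, 1],
    [0, 0, -0.03, 0, 0, 0, 1],
    [0, 0, -0.02, 0, 0, 0, 1],
    [0, 0, -0.008, 0, 0, 0, 1],
    [0, 0, 0, 0, 0, 0, 0],
    [0, 0, 0, 0, 0, 0, 0],
    [0, 0, 0, 0, 0, 0, 0],
    [0, 0, 0, 0, 0, 0, 0],
    [0, 0, 0, 0, 0, 0, 0]
  ]
}}

```text
t: 2.6
eef_pos: [0.5384, -0.2677, 0.0466]
tool_rot: [-0.001, 0.999, -0.036, 0.001]
contact_force: [-0.5, 6.3, 6.9]
gripper_width: 0.243
grasp_force: 48.5
```

>>> {"api": "jog_arm", "payload": {
  "deltas": [
    [0, 0, 0.015, 0, 0, 0, 0],
    [0, 0, 0.03, 0, 0, 0, 0],
    [0, 0, 0.035, 0, 0, 0, 0],
    [-0.002, 0.02, 0, 0, 0, 0.01, 0],
    [-0.002, 0.032, 0, 0, 0, 0.02, 0],
    [-0.002, 0.032, 0, 0, 0, 0.02, 0],
    [-0.002, 0.032, 0, 0, 0, 0.02, 0],
    [-0.002, 0.032, 0, 0, 0, 0.02, 0],
    [-0.002, 0.016, 0, 0, 0, 0, 0],
    [0, 0, 0, 0, 0, 0, 0]
  ]
}}

```text
t: 3.6
eef_pos: [0.5244, -0.1015, 0.1251]
tool_rot: [-0.001, 1.0, 0.011, -0.001]
contact_force: [-0.6, -0.4, -7.8]
gripper_width: 0.237
grasp_force: 50.1
```

>>> {"api": "jog_arm", "payload": {
  "deltas": [
    [0.001, -0.002, -0.02, 0, 0, 0, 0],
    [0, 0, -0.03, 0, 0, 0, 0],
    [0, 0, -0.018, 0, 0, 0, 0],
    [0, 0, -0.006, 0, 0, 0, 0],
    [0, 0, -0.002, 0, 0, 0, 0],
    [0, 0, 0, 0, 0, 0, 0]
  ]
}}

```text
t: 4.2
eef_pos: [0.5258, -0.1056, 0.0502]
tool_rot: [-0.001, 1.0, 0.009, -0.001]
contact_force: [-4.3, 6.6, 3.3]
gripper_width: 0.234
grasp_force: 51.1
```

>>> {"api": "jog_arm", "payload": {
  "deltas": [
    [0, 0.001, -0.001, 0, 0, 0, 0],
    [0, 0.001, -0.001, 0, 0, 0, 0],
    [0, 0, -0.001, 0, 0, 0, 0],
    [0, 0, 0, 0, 0, 0, 0]
  ]
}}

```text
t: 4.6
eef_pos: [0.527, -0.1039, 0.0483]
tool_rot: [-0.001, 1.0, 0.009, 0.001]
contact_force: [-5.3, 7.4, 12.0]
gripper_width: 0.236
grasp_force: 52.2
```

>>> {"api": "jog_arm", "payload": {
  "deltas": [
    [0, 0, 0, 0, 0, 0, 0.5],
    [0, 0, 0, 0, 0, 0, 1],
    [0, 0, 0, 0, 0, 0, 1],
    [0, 0, 0, 0, 0, 0, 1],
    [0, 0, 0.02, 0, 0, 0, 1],
    [0, 0, 0.04, 0, 0, 0, 1],
    [0, 0, 0.04, 0, 0, 0, 1],
    [0, 0, 0.02, 0, 0, 0, 1],
    [0, 0, 0, 0, 0, 0, 1]
  ]
}}

```text
t: 5.5
eef_pos: [0.5287, -0.106, 0.1696]
tool_rot: [0.001, 1.0, 0.008, 0.003]
contact_force: [1.0, -0.7, -0.2]
gripper_width: 1.001
grasp_force: 0.0
```

>>> {"api": "jog_arm", "payload": {
  "deltas": [
    [-0.004, 0.03, 0, 0, 0, -0.03, 1],
    [-0.004, 0.032, 0, 0, 0, -0.036, 1],
    [-0.004, 0.032, 0, 0, 0, -0.036, 1],
    [-0.004, 0.032, 0, 0, 0, -0.036, 1],
    [-0.004, 0.032, 0, 0, 0, -0.036, 1],
    [-0.004, 0.03, 0, 0, 0, -0.036, 1],
    [0, 0, 0, 0, 0, 0, 1],
    [0, 0, 0, 0, 0, 0, 1]
  ]
}}

```text
t: 6.3
eef_pos: [0.502, 0.0828, 0.1654]
tool_rot: [0.0, 0.995, -0.096, -0.001]
contact_force: [0.6, -1.4, 0.4]
gripper_width: 0.998
grasp_force: 0.0
```

```bash
python3 - <<'E'
from h import *
from station import bot
c=bot.read_camera("wrist");cv2.imwrite("pics/w2.png",cv2.cvtColor(c["img"],cv2.COLOR_RGB2BGR))
np.save("w2.npy",c,allow_pickle=True);print(bot.get_obs()["eef_pos"],bot.get_obs()["tool_rot"])
E
```

```text
[0.50213501 0.08181262 0.16551204] [ 5.10317918e-04  9.95338134e-01 -9.64435737e-02 -6.13288092e-04]
```

View pics/w2.png

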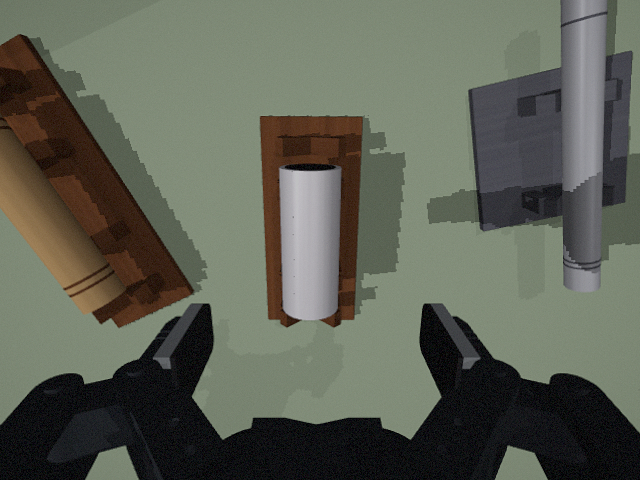

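The arbor lies well on the spare. The tube's top rim runs from (311,170) to (310,318), and the middle board's corners are (261,116), (363,116), (354,319) and (269,319).

```bash
python3 - <<'E'
from h import *
c=np.load("w2.npy",allow_pickle=True).item()
for n,p in [("med",[(261,116),(363,116),(354,319),(269,319)])]:
    w=ray(c,p,.008);d=(w[0]+w[1]-w[2]-w[3])/2;print(n,w.mean(0).round(4),np.linalg.norm(d).round(4),np.arctan2(d[1],d[0]).round(4))
w=ray(c,[(311,170),(310,318)],.0723);d=w[0]-w[1];print(w.mean(0),np.linalg.norm(d),np.arctan2(d[1],d[0]))
E
```

```text
med [0.4997 0.0865] 0.1694 -0.1968
[0.50390646 0.08580009] 0.09931337431887104 -0.2018526502410894
```

>>> {"api": "jog_arm", "payload": {
  "deltas": [
    [0.002, 0.003, -0.03, 0, 0, 0, 1],
    [0, 0, -0.03, 0, 0, 0, 1],
    [0, 0, -0.03, 0, 0, 0, 1],
    [0, 0, -0.02, 0, 0, 0, 1],
    [0, 0, 0, 0, 0, 0, 1],
    [0, 0, 0, 0, 0, 0, 0],
    [0, 0, 0, 0, 0, 0, 0],
    [0, 0, 0, 0, 0, 0, 0],
    [0, 0, 0, 0, 0, 0, 0],
    [0, 0, 0, 0, 0, 0, 0]
  ],
  "newtons": 40
}}

```text
t: 7.35
eef_pos: [0.5057, 0.0864, 0.0578]
tool_rot: [-0.001, 0.995, -0.096, 0.001]
contact_force: [0.2, 1.1, 5.1]
gripper_width: 0.452
grasp_force: 39.6
```

>>> {"api": "jog_arm", "payload": {
  "deltas": [
    [0, 0, 0.015, 0, 0, 0, 0],
    [0, 0, 0.035, 0, 0, 0, 0],
    [0, 0, 0.04, 0, 0, 0, 0],
    [0.003, -0.02, 0, 0, 0, 0.01, 0],
    [0.003, -0.032, 0, 0, 0, 0.012, 0],
    [0.003, -0.032, 0, 0, 0, 0.012, 0],
    [0.003, -0.032, 0, 0, 0, 0.012, 0],
    [0.003, -0.032, 0, 0, 0, 0.012, 0],
    [0.003, -0.032, 0, 0, 0, 0.012, 0],
    [0.003, -0.032, 0, 0, 0, 0.012, 0]
  ]
}}

```text
t: 8.35
eef_pos: [0.5253, -0.1277, 0.1468]
tool_rot: [0.0, 0.998, -0.055, 0.0]
contact_force: [-0.3, -0.4, -2.3]
gripper_width: 0.457
grasp_force: 40.8
```

>>> {"api": "jog_arm", "payload": {
  "deltas": [
    [0.003, -0.032, 0, 0, 0, 0.012, 0],
    [0.003, -0.032, 0, 0, 0, 0.012, 0],
    [0.003, -0.032, 0, 0, 0, 0.011, 0],
    [0.002, -0.03, 0, 0, 0, 0, 0],
    [0, -0.016, 0, 0, 0, 0, 0],
    [0, 0, 0, 0, 0, 0, 0],
    [0, 0, 0, 0, 0, 0, 0]
  ]
}}

```text
t: 9.05
eef_pos: [0.5364, -0.267, 0.1463]
tool_rot: [-0.001, 0.999, -0.038, -0.0]
contact_force: [-0.2, 0.5, -1.1]
gripper_width: 0.455
grasp_force: 40.8
```

>>> {"api": "jog_arm", "payload": {
  "deltas": [
    [0.001, -0.001, -0.03, 0, 0, 0, 0],
    [0, 0, -0.03, 0, 0, 0, 0],
    [0, 0, -0.017, 0, 0, 0, 0],
    [0, 0, -0.006, 0, 0, 0, 0],
    [0, 0, -0.002, 0, 0, 0, 0],
    [0, 0, -0.002, 0, 0, 0, 0],
    [0, 0, 0, 0, 0, 0, 0]
  ]
}}

```text
t: 9.75
eef_pos: [0.5382, -0.2692, 0.0602]
tool_rot: [0.0, 0.999, -0.038, 0.001]
contact_force: [-0.2, -0.2, -1.9]
gripper_width: 0.455
grasp_force: 40.8
```

>>> {"api": "jog_arm", "payload": {
  "deltas": [
    [0, 0, -0.001, 0, 0, 0, 0],
    [0, 0, -0.001, 0, 0, 0, 0],
    [0, 0, -0.001, 0, 0, 0, 0],
    [0, 0, 0, 0, 0, 0, 0]
  ]
}}

```text
t: 10.15
eef_pos: [0.5388, -0.2684, 0.0585]
tool_rot: [-0.0, 0.999, -0.038, 0.001]
contact_force: [-1.5, 5.1, 11.4]
gripper_width: 0.454
grasp_force: 42.1
```

>>> {"api": "jog_arm", "payload": {
  "deltas": [
    [0, 0, 0, 0, 0, 0, 0.7],
    [0, 0, 0, 0, 0, 0, 1],
    [0, 0, 0, 0, 0, 0, 1],
    [0, 0, 0, 0, 0, 0, 1],
    [0, 0, 0.02, 0, 0, 0, 1],
    [0, 0, 0.04, 0, 0, 0, 1],
    [0, 0, 0.04, 0, 0, 0, 1],
    [0, 0, 0.01, 0, 0, 0, 1],
    [0, 0, 0, 0, 0, 0, 1]
  ]
}}

```text
t: 11.05
eef_pos: [0.5386, -0.27, 0.1683]
tool_rot: [0.001, 0.999, -0.038, 0.002]
contact_force: [0.6, -0.1, 0.7]
gripper_width: 0.998
grasp_force: 0.0
```

```bash
python3 - <<'E'
from h import *
from station import bot
c=bot.read_camera("wrist");cv2.imwrite("pics/w3.png",cv2.cvtColor(c["img"],cv2.COLOR_RGB2BGR))
np.save("w3.npy",c,allow_pickle=True);print(bot.get_obs()["eef_pos"],bot.get_obs()["tool_rot"])
E
```

```text
[ 0.53753944 -0.26947984  0.16643718] [ 1.85218997e-04  9.99270862e-01 -3.81777631e-02  4.09773727e-04]
```

View pics/w3.png

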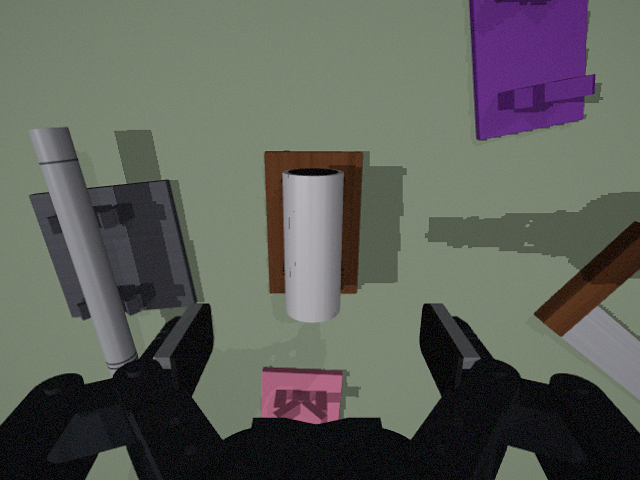

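>>> {"api": "jog_arm", "payload": {
  "deltas": [
    [0.001, 0.02, 0, 0, 0, 0.01, 1],
    [0.001, 0.035, 0, 0, 0, 0.022, 1],
    [0.001, 0.035, 0, 0, 0, 0.022, 1],
    [0.001, 0.035, 0, 0, 0, 0.022, 1],
    [0.001, 0.035, 0, 0, 0, 0.022, 1],
    [0.001, 0.035, 0, 0, 0, 0.022, 1],
    [0.001, 0.035, 0, 0, 0, 0.022, 1],
    [0.001, 0.035, 0, 0, 0, 0.022, 1],
    [0.001, 0.035, 0, 0, 0, 0.022, 1],
    [0.001, 0.035, 0, 0, 0, 0.022, 1]
  ]
}}

```text
t: 12.1
eef_pos: [0.5456, 0.0682, 0.1644]
tool_rot: [-0.0, 0.998, 0.067, -0.002]
contact_force: [0.5, -0.3, -1.0]
gripper_width: 0.998
grasp_force: 0.0
```

The tube lies in the short rest. Its top rim spans (313,174) to (313,319), and the board's corners are (265,152), (362,152), (357,293) and (271,293).

>>> {"api": "jog_arm", "payload": {
  "deltas": [
    [0.002, 0.034, 0, 0, 0, 0.022, 1],
    [0.003, 0.034, 0, 0, 0, 0.022, 1],
    [0.002, 0.034, 0, 0, 0, 0.022, 1],
    [0.002, 0.034, 0, 0, 0, 0.022, 1],
    [0.002, 0.032, 0, 0, 0, 0.022, 1],
    [0.001, 0.018, 0, 0, 0, 0.012, 1],
    [0, 0, 0, 0, 0, 0, 1],
    [0, 0, 0, 0, 0, 0, 1]
  ]
}}

```text
t: 12.9
eef_pos: [0.5588, 0.2507, 0.1652]
tool_rot: [0.001, 0.992, 0.127, -0.001]
contact_force: [-0.1, 0.3, 0.7]
gripper_width: 0.999
grasp_force: 0.0
```

```bash
python3 - <<'E'
from h import *
from station import bot
c=np.load("w3.npy",allow_pickle=True).item()
w=ray(c,[(265,152),(362,152),(357,293),(271,293)],.008);print("short",w.mean(0))
w=ray(c,[(313,174),(313,319)],.0723);d=w[0]-w[1];print("tube",w.mean(0),np.linalg.norm(d),np.arctan2(d[1],d[0]))
c=bot.read_camera("wrist");cv2.imwrite("pics/w4.png",cv2.cvtColor(c["img"],cv2.COLOR_RGB2BGR))
np.save("w4.npy",c,allow_pickle=True);print(bot.get_obs()["eef_pos"],bot.get_obs()["tool_rot"])
E
```

```text
short [ 0.535724   -0.26830925]
tube [ 0.53804875 -0.26833101] 0.09884356349037364 -0.0785412569867482
[0.55916875 0.24972327 0.16540325] [ 8.96482628e-04  9.92064256e-01  1.25726032e-01 -8.20020145e-04]
```

View pics/w4.png

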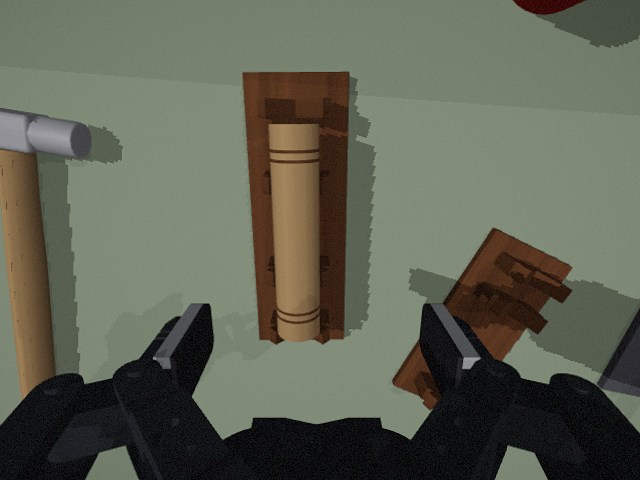

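The tube is within 3 mm. The roller spans (294,126) to (298,340), and the long board's corners are (243,72), (350,72), (344,339) and (260,339).

```bash
python3 - <<'E'
from h import *
c=np.load("w4.npy",allow_pickle=True).item()
w=ray(c,[(243,72),(350,72),(344,339),(260,339)],.008);d=(w[0]+w[1]-w[2]-w[3])/2;print(w.mean(0),np.linalg.norm(d),np.arctan2(d[1],d[0]))
w=ray(c,[(294,125),(298,340)],.0626);d=w[0]-w[1];print(w.mean(0),np.linalg.norm(d),np.arctan2(d[1],d[0]))
E
```

```text
[0.55694987 0.26351797] 0.21906093434822688 0.2598496670031024
[0.55745856 0.26352525] 0.14820671784846073 0.2547358389653004
```

>>> {"api": "jog_arm", "payload": {
  "deltas": [
    [-0.001, 0.007, 0, 0, 0, 0.002, 1],
    [0, 0.006, -0.02, 0, 0, 0, 1],
    [0, 0, -0.035, 0, 0, 0, 1],
    [0, 0, -0.035, 0, 0, 0, 1],
    [0, 0, -0.024, 0, 0, 0, 1],
    [0, 0, 0, 0, 0, 0, 0.3],
    [0, 0, 0, 0, 0, 0, 0],
    [0, 0, 0, 0, 0, 0, 0],
    [0, 0, 0, 0, 0, 0, 0],
    [0, 0, 0, 0, 0, 0, 0]
  ]
}}

```text
t: 13.95
eef_pos: [0.5597, 0.2654, 0.0543]
tool_rot: [-0.001, 0.992, 0.128, 0.002]
contact_force: [-0.1, 0.3, 7.0]
gripper_width: 0.361
grasp_force: 39.5
```

>>> {"api": "jog_arm", "payload": {
  "deltas": [
    [0, 0, 0.015, 0, 0, 0, 0],
    [0, 0, 0.035, 0, 0, 0, 0],
    [0, 0, 0.03, 0, 0, 0, 0],
    [-0.007, -0.02, 0, 0, 0, -0.05, 0],
    [-0.01, -0.032, 0, 0, 0, -0.08, 0],
    [-0.01, -0.032, 0, 0, 0, -0.08, 0],
    [-0.01, -0.032, 0, 0, 0, -0.08, 0],
    [-0.01, -0.032, 0, 0, 0, -0.08, 0],
    [-0.01, -0.032, 0, 0, 0, -0.079, 0],
    [0, 0, 0, 0, 0, 0, 0]
  ]
}}

```text
t: 14.95
eef_pos: [0.5, 0.0792, 0.133]
tool_rot: [0.002, 0.995, -0.101, -0.0]
contact_force: [0.3, -0.0, -0.9]
gripper_width: 0.357
grasp_force: 39.8
```

>>> {"api": "jog_arm", "payload": {
  "deltas": [
    [0, 0, 0, 0, 0, 0, 0]
  ]
}}

```text
t: 15.05
eef_pos: [0.5017, 0.084, 0.1334]
tool_rot: [-0.0, 0.995, -0.097, 0.001]
contact_force: [0.1, -0.2, -0.8]
gripper_width: 0.363
grasp_force: 39.8
```

>>> {"api": "jog_arm", "payload": {
  "deltas": [
    [0.001, 0.001, -0.03, 0, 0, 0, 0],
    [0, 0, -0.03, 0, 0, 0, 0],
    [0, 0, -0.012, 0, 0, 0, 0],
    [0, 0, -0.005, 0, 0, 0, 0],
    [0, 0, -0.002, 0, 0, 0, 0],
    [0, 0, -0.001, 0, 0, 0, 0],
    [0, 0, 0, 0, 0, 0, 0]
  ]
}}

```text
t: 15.75
eef_pos: [0.5022, 0.0871, 0.0543]
tool_rot: [-0.0, 0.995, -0.096, -0.0]
contact_force: [-7.7, 2.5, 12.8]
gripper_width: 0.363
grasp_force: 41.2
```

>>> {"api": "jog_arm", "payload": {
  "deltas": [
    [0, 0, 0, 0, 0, 0, 0.7],
    [0, 0, 0, 0, 0, 0, 1],
    [0, 0, 0, 0, 0, 0, 1],
    [0, 0, 0, 0, 0, 0, 1],
    [0, 0, 0.02, 0, 0, 0, 1],
    [0, 0, 0.04, 0, 0, 0, 1],
    [0, 0, 0.04, 0, 0, 0, 1],
    [0, 0, 0.01, 0, 0, 0, 1],
    [0, 0, 0, 0, 0, 0, 1]
  ]
}}

```text
t: 16.65
eef_pos: [0.5037, 0.0858, 0.164]
tool_rot: [-0.001, 0.995, -0.097, 0.002]
contact_force: [-0.1, -0.2, -0.3]
gripper_width: 1.0
grasp_force: 0.0
```

```bash
python3 - <<'E'
from h import *
from station import bot
c=bot.read_camera("wrist");cv2.imwrite("pics/w5.png",cv2.cvtColor(c["img"],cv2.COLOR_RGB2BGR))
np.save("w5.npy",c,allow_pickle=True);print(bot.get_obs()["eef_pos"],bot.get_obs()["tool_rot"])
E
```

```text
[0.50262761 0.08557106 0.16237986] [-9.41226814e-05  9.95328950e-01 -9.65404246e-02  4.67445920e-04]
```

View pics/w5.png

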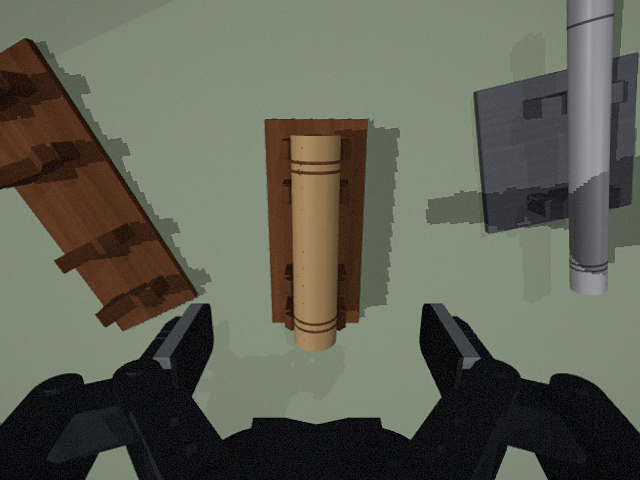

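The roller lies in the middle rest, from (316,138) to (316,349). The board's corners are (265,120), (368,120), (359,322) and (273,322).

```bash
python3 - <<'E'
from h import *
c=np.load("w5.npy",allow_pickle=True).item()
w=ray(c,[(265,120),(368,120),(359,322),(273,322)],.008);d=(w[0]+w[1]-w[2]-w[3])/2;print(w.mean(0),np.linalg.norm(d),np.arctan2(d[1],d[0]))
w=ray(c,[(316,138),(316,349)],.0626);d=w[0]-w[1];print(w.mean(0),np.linalg.norm(d),np.arctan2(d[1],d[0]))
E
```

```text
[0.49939265 0.08662471] 0.16847642017180692 -0.19511874222678083
[0.49955605 0.08664877] 0.14724963984462247 -0.19294105536222453
```

>>> {"api": "jog_arm", "payload": {
  "deltas": [
    [0.004, -0.03, 0, 0, 0, 0.031, 1],
    [0.004, -0.032, 0, 0, 0, 0.036, 1],
    [0.004, -0.032, 0, 0, 0, 0.036, 1],
    [0.004, -0.032, 0, 0, 0, 0.036, 1],
    [0.004, -0.032, 0, 0, 0, 0.036, 1],
    [0.004, -0.031, 0, 0, 0, 0.036, 1],
    [0, 0, 0, 0, 0, 0, 1],
    [0, 0, 0, 0, 0, 0, 1]
  ]
}}

```text
t: 17.5
eef_pos: [0.5253, -0.1038, 0.1603]
tool_rot: [-0.0, 1.0, 0.008, -0.002]
contact_force: [0.1, 0.4, 0.2]
gripper_width: 1.001
grasp_force: 0.0
```

>>> {"api": "jog_arm", "payload": {
  "deltas": [
    [0.001, 0, -0.035, 0, 0, 0, 1],
    [0, 0, -0.035, 0, 0, 0, 1],
    [0, 0, -0.03, 0, 0, 0, 1],
    [0, 0, -0.015, 0, 0, 0, 1],
    [0, 0, 0, 0, 0, 0, 1],
    [0, 0, 0, 0, 0, 0, 0.3],
    [0, 0, 0, 0, 0, 0, 0],
    [0, 0, 0, 0, 0, 0, 0],
    [0, 0, 0, 0, 0, 0, 0],
    [0, 0, 0, 0, 0, 0, 0]
  ],
  "newtons": 50
}}

```text
t: 18.5
eef_pos: [0.528, -0.102, 0.0483]
tool_rot: [-0.001, 1.0, 0.009, 0.001]
contact_force: [-1.4, 4.0, 6.3]
gripper_width: 0.242
grasp_force: 48.6
```

>>> {"api": "jog_arm", "payload": {
  "deltas": [
    [0, 0, 0.015, 0, 0, 0, 0],
    [0, 0, 0.035, 0, 0, 0, 0],
    [0, 0, 0.04, 0, 0, 0, 0],
    [0.002, 0.02, 0, 0, 0, 0.01, 0],
    [0.003, 0.032, 0, 0, 0, 0.022, 0],
    [0.003, 0.032, 0, 0, 0, 0.022, 0],
    [0.003, 0.032, 0, 0, 0, 0.022, 0],
    [0.003, 0.032, 0, 0, 0, 0.022, 0],
    [0.003, 0.032, 0, 0, 0, 0.022, 0],
    [0.003, 0.032, 0, 0, 0, 0.022, 0]
  ]
}}

```text
t: 19.5
eef_pos: [0.5462, 0.1094, 0.1364]
tool_rot: [0.0, 0.997, 0.08, -0.001]
contact_force: [0.7, 0.3, -6.5]
gripper_width: 0.237
grasp_force: 50.2
```

>>> {"api": "jog_arm", "payload": {
  "deltas": [
    [0.003, 0.032, 0, 0, 0, 0.022, 0],
    [0.003, 0.032, 0, 0, 0, 0.022, 0],
    [0.003, 0.032, 0, 0, 0, 0.022, 0],
    [0.003, 0.032, 0, 0, 0, 0.022, 0],
    [0, 0.02, 0, 0, 0, 0.01, 0],
    [0, 0, 0, 0, 0, 0, 0],
    [0, 0, 0, 0, 0, 0, 0]
  ]
}}

```text
t: 20.2
eef_pos: [0.5587, 0.2559, 0.1365]
tool_rot: [0.001, 0.992, 0.129, -0.001]
contact_force: [1.2, -0.8, -7.4]
gripper_width: 0.238
grasp_force: 50.2
```

>>> {"api": "jog_arm", "payload": {
  "deltas": [
    [0, 0.008, -0.01, 0, 0, 0, 0],
    [0, 0, -0.035, 0, 0, 0, 0],
    [0, 0, -0.025, 0, 0, 0, 0],
    [0, 0, -0.01, 0, 0, 0, 0],
    [0, 0, -0.003, 0, 0, 0, 0],
    [0, 0, -0.002, 0, 0, 0, 0],
    [0, 0, 0, 0, 0, 0, 0]
  ]
}}

```text
t: 20.9
eef_pos: [0.5604, 0.265, 0.0533]
tool_rot: [-0.0, 0.992, 0.128, 0.001]
contact_force: [-0.7, -0.8, -8.1]
gripper_width: 0.239
grasp_force: 50.1
```

>>> {"api": "jog_arm", "payload": {
  "deltas": [
    [0, 0, -0.002, 0, 0, 0, 0],
    [0, 0, -0.001, 0, 0, 0, 0],
    [0, 0, -0.001, 0, 0, 0, 0],
    [0, 0, -0.001, 0, 0, 0, 0],
    [0, 0, 0, 0, 0, 0, 0]
  ]
}}

```text
t: 21.4
eef_pos: [0.5598, 0.2654, 0.0485]
tool_rot: [-0.0, 0.992, 0.129, 0.001]
contact_force: [-3.7, 0.3, 3.5]
gripper_width: 0.235
grasp_force: 51.5
```

Seated: the z force went from -8 to +3.5 N. I'll release and look.

>>> {"api": "jog_arm", "payload": {
  "deltas": [
    [0, 0, -0.001, 0, 0, 0, 0],
    [0, 0, 0, 0, 0, 0, 0.5],
    [0, 0, 0, 0, 0, 0, 1],
    [0, 0, 0, 0, 0, 0, 1],
    [0, 0, 0, 0, 0, 0, 1],
    [0, 0, 0.02, 0, 0, 0, 1],
    [0, 0, 0.04, 0, 0, 0, 1],
    [0, 0, 0.04, 0, 0, 0, 1],
    [0, 0, 0.02, 0, 0, 0, 1],
    [0, 0, 0, 0, 0, 0, 1]
  ]
}}

```text
t: 22.4
eef_pos: [0.5615, 0.2657, 0.1701]
tool_rot: [-0.001, 0.992, 0.128, 0.003]
contact_force: [0.2, 0.8, -0.6]
gripper_width: 1.001
grasp_force: 0.0
```

```bash
python3 - <<'E'
from h import *
from station import bot
c=bot.read_camera("wrist");cv2.imwrite("pics/w6.png",cv2.cvtColor(c["img"],cv2.COLOR_RGB2BGR))
np.save("w6.npy",c,allow_pickle=True);print(bot.get_obs()["eef_pos"])
E
```

```text
[0.56043965 0.26502889 0.167854  ]
```

View pics/w6.png

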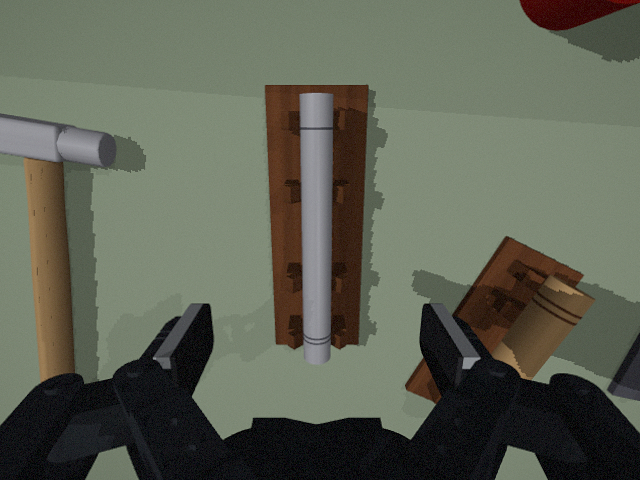

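The arbor lies in all the notches, from (316,95) to (316,362). The board's corners are (265,85), (368,85), (358,345) and (277,345).

```bash
python3 - <<'E'
from h import *
from station import bot
c=np.load("w6.npy",allow_pickle=True).item()
w=ray(c,[(265,85),(368,85),(358,345),(277,345)],.008);d=(w[0]+w[1]-w[2]-w[3])/2;print(w.mean(0),np.linalg.norm(d),np.arctan2(d[1],d[0]))
w=ray(c,[(316,95),(316,362)],.046);d=w[0]-w[1];print(w.mean(0),np.linalg.norm(d),np.arctan2(d[1],d[0]))
c=bot.read_camera("top");cv2.imwrite("pics/top9.png",cv2.cvtColor(c["img"],cv2.COLOR_RGB2BGR))
E
```

```text
[0.556369   0.26362034] 0.2200573947534944 0.2626306311741131
[0.55650878 0.26445161] 0.20057442811514692 0.2580508655621518
```

View pics/top9.png

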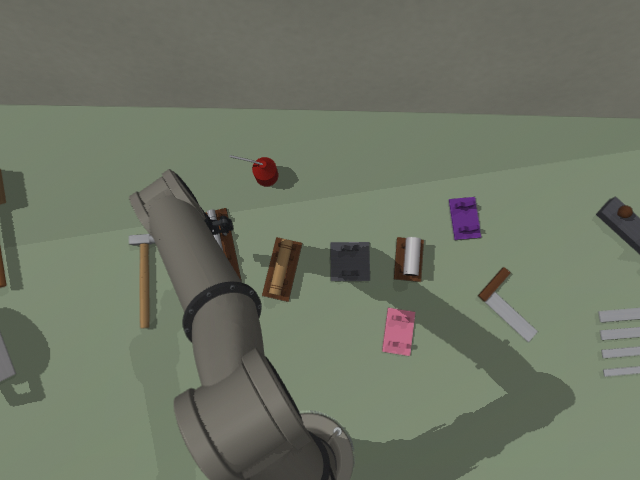

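All bars are on their rests. The roller is at (282,267), the tube at (412,256), and the bystanders haven't moved.

```bash
python3 -c "
from station import bot
print(bot.hand_in())"
```

```text
the job is handed in; nothing more can be done
None
```

The job is handed in: the arbor is on the long rest, the roller on the middle rest and the tube on the short rest, each about 3 mm or less from centre in the wrist images, and the bystanders were not moved; the hand-in call returned no verdict.

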